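# Set the party places and crown the birthday tin

### The job

Set the party table: stand each round tin upright inside the white circle of the place disc of its own colour. Once all three tins are in place, set the gold crown upright in the middle of the lid of the birthday child's tin, the one on the disc that has the toy birthday cake standing next to it. Set things down rather than dropping them, and leave the cake and the gift boxes where they are.

Things in the scene. Friction and masses are not known exactly. Their poses are not given: they have to be found in the camera images.
- tin_pink: pink round favour tin, closed, all pink, a plain upright cylinder 58 mm in diameter (59 mm over the lid) and 50 mm high with a flat lid, about 0.12 kg, loose, standing in the row nearest the robot. Origin: centre of its underside; z up through the lid.
- tin_teal: teal round favour tin, closed, all teal, a plain upright cylinder 58 mm in diameter (59 mm over the lid) and 50 mm high with a flat lid, about 0.12 kg, loose, standing in the row nearest the robot. Origin: centre of its underside; z up through the lid.
- tin_yellow: yellow round favour tin, closed, all yellow, a plain upright cylinder 58 mm in diameter (59 mm over the lid) and 50 mm high with a flat lid, about 0.12 kg, loose, standing in the row nearest the robot. Origin: centre of its underside; z up through the lid.
- disc_pink: pink scalloped wooden place disc, flat, fixed to the table, 150 mm across and 8 mm thick, with a white circle 82 mm in diameter in the middle of its top, in the row of three places beyond the tins. Origin: centre of its underside, on the table (the white circle lies 8 mm above it); z up.
- disc_teal: teal scalloped wooden place disc, flat, fixed to the table, 150 mm across and 8 mm thick, with a white circle 82 mm in diameter in the middle of its top, in the row of three places beyond the tins. Origin: centre of its underside, on the table (the white circle lies 8 mm above it); z up.
- disc_yellow: yellow scalloped wooden place disc, flat, fixed to the table, 150 mm across and 8 mm thick, with a white circle 82 mm in diameter in the middle of its top, in the row of three places beyond the tins. Origin: centre of its underside, on the table (the white circle lies 8 mm above it); z up.
- crown: small gold party crown, loose, standing upright among the tins: a solid round band 44 mm in diameter and 24 mm high with eight small points, and a red cap between them, 39 mm high in all, about 0.05 kg. The band is the place to grip it. Origin: centre of its flat underside; z up through the points.
- cake: little toy birthday cake, brown with white icing and one red candle, 63 mm in diameter, 66 mm high with the candle, loose; it stands next to one of the three discs, on the side away from the robot, within 175 mm of that disc's centre and over 200 mm from the others', and so marks the birthday child's place. Origin: centre of its underside.
- gift_green: green gift box with white ribbon, 50 x 50 mm and 45 mm high (54 mm with the bow), loose, standing next to one of the other two discs, on the side away from the robot. To be left alone. Origin: centre of its underside.
- gift_lilac: lilac gift box with white ribbon, 50 x 50 mm and 45 mm high (54 mm with the bow), loose, standing next to one of the other two discs, on the side away from the robot. To be left alone. Origin: centre of its underside.
Things that resemble listed ones, but are neither listed nor needed, are in the scene too. What is shaped like the disc_pink but black is not meant.

How it is judged:
By the outcome, as a careful person would: the job done as asked, in the order asked, and still so for the second after the job is handed in, with the robot touching nothing.
It also fails if it takes over 99 s, if anything falls off the work surface, if the arm or the gripper's body presses on something with over 40 N, if the wrist force passes 120 N, or if a joint passes its speed limit or range.

### The arm

A 6-joint arm with a two-finger parallel gripper is mounted at the origin on the work surface. World frame = base frame: x ahead of the robot, y to its left, z up, the work surface at z = 0. Lengths are in m, angles in rad, forces in N, time in s.
With the tool pointing down it reaches from about 0.275 to 0.875 m from the base axis. Payload 12.5 kg.
Tool frame: the origin (TCP) lies at the very end of the fingers, on their centre line; the grasp point (between the pads) lies 19 mm behind it (pinch_z is the distance from the TCP to the grasp point, in m); z points along the fingers, y is the line along which they close (so a half turn about z gives the same grasp; the last joint's range is limited). The gripper opens to 85 mm and grips with 20 to 120 N. Pads are 22 mm wide; open, the fingers measure 114 mm over their backs; the gripper's body (76 mm by 85 mm) begins 54 mm behind the grasp point. The pads swing forward as they close: fully open they stand 13 mm farther back than shut.
Start: joints at [-0.085, 0.351, 1.652, -0, 1.139, -0.085], TCP at [0.55, 0, 0.231] pointing down, gripper open.
Joint ranges: [-2.75, 2.75], [-0.79, 2.1], [0.01, 2.65], [-1.57, 4.71], [0.07, 3.14], [-2.87, 2.87]. Speed limits (rad/s): [2.22, 2.22, 2.79, 3.14, 3.14, 3.14].

### API

Orientations are given as a rotation vector (axis times angle).
In Python, from workcell import * gives the robot as it stands.
- The arm moves only by the tool jog_arm, never from a script. Its argument "commands" is a list of rows, each a list of 2 entries, a list of its own where there are three numbers: the shift along the tool's x, y, z in cm, then the turn, a rotation vector about the tool's x, y, z in degrees. In form: [[[x, y, z], [wx, wy, wz]], ...]. A call has 1 to 10 rows; each row is the pose to reach, as a shift and turn from the pose commanded when the call began, along the tool's axes at that moment; what a row does not reach only later rows make up. A row lasts 1/10 s, in which the tool goes at most 50 mm and 8.59 degrees, less where a joint would pass 70% of its speed; a pose out of reach is approached as far as the arm can. A call with a gripper value outside its range is refused whole. "grip" is the opening, from 0 (shut) to 1 (fully open), set as the call begins (left out, the last holds). The fingers move at their own pace and stop on an object; "squeeze" is the grip in N (left out, the last holds). Time passes only in rows, so rows that repeat a pose let the fingers close. It gives the time, the measured TCP pose, the force, the opening and the grip force at its end, in the units of the state.
- get_obs(): the state, without advancing time (a new reading comes with each control period).
- read_camera(name): name is "scene" or "side" or "wrist"; returns a dict with "color" (400x640x3 uint8, blue, green, red), "mtx" (3x3 intrinsics, pixels), "position" and "attitude" of the camera in the world; the wrist camera has in their place "hand_eye" (4x4, takes a point from camera to tool coordinates, whose origin is the TCP and whose axes are the flange's). Camera axes: x right, y down, z forward; pixel columns grow to the right and rows downward; lengths in m; the calibration is good to about 2 mm. The wrist camera is an equidistant fisheye: a pixel r from the principal point sees the ray r / f radians off the axis. A picture is of the moment at which its call begins: read the wrist's pose just before it. There is no depth.
- sign_off(): hands the job in; it is judged then, once.
The state is a dict: "clock": time; "joints": joint angles; "qd": joint speeds; "tau": joint torques, N m; "tool_pos": TCP position; "eef_rot": TCP orientation; "contact_force": force on the tool from outside, world axes, zero at the start; "moment": the same for the moment, N m; "gripper_width": finger opening in m; "gripper_force": force on a finger pad.
Only numpy, scipy, OpenCV 4.12 (cv2) and the standard library are available. Lean on these libraries where they do the work, as an engineer would, in place of code of your own. Each camera call takes 0.05 s, during which the arm holds its last target. There are 200 camera calls.

## Working session

There is one attempt and no reset: what is moved stays moved. The work goes in short steps, Python scripts to look and compute and a tool call to move; the robot and the scene stay as the last step left them, time stands still between calls to the robot, and variables do not carry over. Pictures are saved under pics/ and viewed, at most 14 in all, crops included, and the job is handed in when it is done.

Besides the shell and the picture viewer there is one more tool, called after "Emit:" as name(argument=value, ...) on one line, values as JSON. jog_arm: Moves the arm, as the interface text tells. Its arguments: {"type":"object","properties":{"commands":{"type":"array","items":{"type":"array"}},"grip":{"type":"number"},"squeeze":{"type":"number"}},"required":["commands"]}

```bash
mkdir -p pics; cat > h.py <<'E'
from workcell import *
import numpy as np, cv2
from scipy.spatial.transform import Rotation as R
def rot(a):
    a=np.array(a,float)
    return a if a.shape==(3,3) else R.from_rotvec(a).as_matrix()
def ray(c,u,v):
    d=np.linalg.inv(c["mtx"])@[u,v,1.0]
    return np.array(c["position"]),rot(c["attitude"])@d
def onplane(c,u,v,z):
    p,d=ray(c,u,v); return p+d*(z-p[2])/d[2]
E
python3 - <<'E'
from h import *
o=get_obs(); print(o)
for n in("scene","side","wrist"):
    c=read_camera(n); cv2.imwrite(f"pics/{n}0.png",c["color"])
    print(n,{k:np.round(v,4).tolist() for k,v in c.items() if k!="color"})
E
```

```text
{'clock': 0.0, 'joints': array([-8.45746139e-02,  3.51279603e-01,  1.65242159e+00, -3.38703080e-06,
        1.13914412e+00, -8.46097694e-02]), 'qd': array([ 0.00265805,  0.00033931,  0.00030462, -0.00089957, -0.00062061,
        0.00061669]), 'tau': array([ 1.33101348e-03, -5.06107914e+01, -2.91406649e+01,  6.01447425e-06,
        4.57781483e-03,  4.96419239e-05]), 'tool_pos': array([5.49657585e-01, 6.77486891e-05, 2.30735635e-01]), 'eef_rot': array([-2.22072507e+00, -2.22080629e+00,  1.27212094e-03]), 'contact_force': array([-0.29423301,  0.72678779, -0.74208452]), 'moment': array([-0.03613707, -0.03612016, -0.00531508]), 'gripper_force': 0.0, 'gripper_width': 0.08556632918413525}
scene {'mtx': [[506.3741, 0.0, 321.3022], [0.0, 506.3741, 194.0815], [0.0, 0.0, 1.0]], 'position': [1.4594, -0.2359, 0.6055], 'attitude': [-1.8098, -1.2672, 0.7293]}
side {'mtx': [[371.145, 0.0, 319.0533], [0.0, 371.145, 200.2997], [0.0, 0.0, 1.0]], 'position': [0.5653, -0.6497, 0.5387], 'attitude': [-2.159, 0.0235, -0.0078]}
wrist {'mtx': [[309.7069, 0.0, 318.5766], [0.0, 309.7069, 202.6412], [0.0, 0.0, 1.0]], 'hand_eye': [[0.0019, -0.9523, -0.3052, 0.0782], [1.0, 0.0019, 0.0002, 0.0005], [0.0004, -0.3052, 0.9523, -0.1424], [0.0, 0.0, 0.0, 1.0]]}
```

View pics/scene0.png

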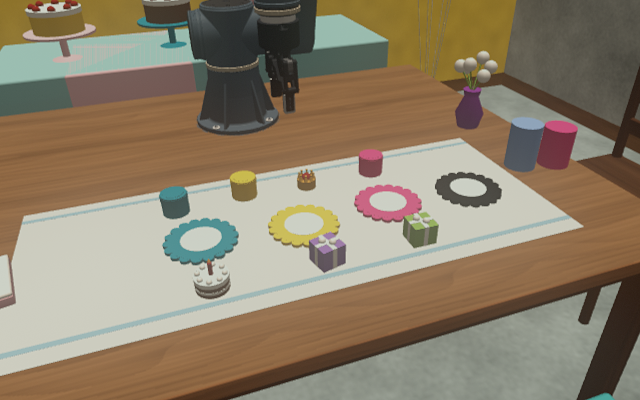

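View pics/side0.png

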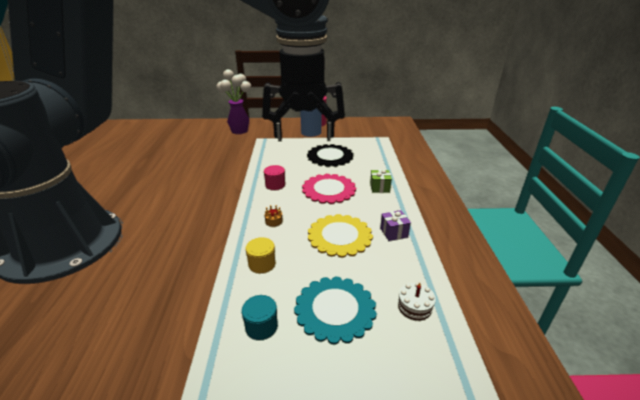

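View pics/wrist0.png

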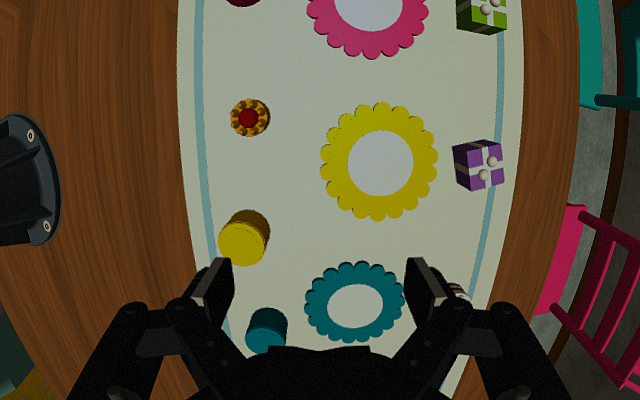

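The crops show three tins (scene: teal 174,202; yellow 243,185; pink 370,163), the crown (306,180), and discs teal (201,240), yellow (304,224) and pink (388,202). The cake at (211,280) stands by the teal disc.

Lookalikes:
- The big pink cup (556,145) and blue cup (524,145) could pass for tins.
- The black disc (468,189) could pass for a place disc.
- The cakes on the back table (55,20 and 165,10) could pass for the toy cake.

I choose the small tins standing on the runner.

```bash
cat >> h.py <<'E'
def comp(img,seed,kind):
    """connected component of a colour, the one holding (or nearest) the seed"""
    h,s,v=cv2.split(cv2.cvtColor(img,cv2.COLOR_BGR2HSV))
    h=h.astype(int)
    m={'pink':(abs(h-170)<8)&(s>120)&(v>50),'teal':(abs(h-92)<10)&(s>110)&(v>35),
       'yellow':(abs(h-25)<6)&(s>140)&(v>60),'white':(s<70)&(v>120),
       'gold':(s>130)&(v>40)&((h<28)|(h>172)),'lid':None}[kind].astype(np.uint8)
    n,l,st,ce=cv2.connectedComponentsWithStats(m)
    ys,xs=np.nonzero(m); i=np.argmin((xs-seed[0])**2+(ys-seed[1])**2)
    k=l[ys[i],xs[i]]; return (l==k).astype(np.uint8),ce[k],st[k]
def tri(rs):
    A=np.zeros((3,3));b=np.zeros(3)
    for p,d in rs:
        d=d/np.linalg.norm(d);M=np.eye(3)-np.outer(d,d);A+=M;b+=M@p
    x=np.linalg.solve(A,b)
    return x,max(np.linalg.norm((np.eye(3)-np.outer(d,d)/(d@d))@(x-p)) for p,d in rs)
E
python3 - <<'E'
from h import *
c={n:read_camera(n) for n in("scene","side")}
T={'pink':((370,163),(274,178)),'yellow':((243,185),(261,256)),'teal':((174,202),(260,318)),'gold':((306,182),(273,216))}
D={'pink':((388,202),(329,187)),'yellow':((304,224),(340,235)),'teal':((201,240),(335,307))}
for k,s in T.items():
    rs=[]
    for n,sd in zip(c,s):
        m,ce,st=comp(c[n]["color"],sd,k); rs.append(ray(c[n],*ce)); print(k,n,st)
    x,e=tri(rs);print(k,x.round(4),"res",e.round(4))
for k,s in D.items():
    for n,sd in zip(c,s):
        m,ce,st=comp(c[n]["color"],sd,'white')
        ct=max(cv2.findContours(m,0,1)[0],key=len)[:,0]
        w=np.array([onplane(c[n],u,v,.008)[:2] for u,v in ct],np.float32)
        (a,b),r=cv2.minEnclosingCircle(w); print('disc',k,n,round(a,4),round(b,4),round(r,4),w.mean(0),st)
a=c["scene"]["color"][140:300,140:460]; cv2.imwrite("pics/crop.png",cv2.resize(a,None,fx=2.5,fy=2.5,interpolation=cv2.INTER_CUBIC))
E
```

```text
pink scene [359 150  23  11 202]
pink side [264 166  20  24 410]
pink [0.4566 0.2344 0.0366] res 0.0077
yellow scene [230 171  25  14 276]
yellow side [246 238  29  35 807]
yellow [ 0.4545 -0.0821  0.0385] res 0.0064
teal scene [160 187  26  13 258]
teal side [ 242  295   35   44 1232]
teal [ 0.4709 -0.2382  0.0404] res 0.0059
gold scene [298 170  17  13 118]
gold side [265 209  17  17 248]
gold [0.4677 0.0669 0.0183] res 0.0028
disc pink scene 0.6106 0.2114 0.0423 [0.61095804 0.21101947] [369 191  38  21 599]
disc pink side 0.6067 0.2138 0.0417 [0.6064966  0.21274373] [314 179  30  16 382]
disc yellow scene 0.6267 0.01 0.0417 [0.62757844 0.01015829] [284 212  40  23 708]
disc yellow side 0.6234 0.0119 0.0408 [0.62370884 0.01060252] [322 223  36  22 632]
disc teal scene 0.6047 -0.1986 0.0423 [ 0.60528857 -0.1990364 ] [179 226  43  26 824]
disc teal side 0.6011 -0.1976 0.0416 [ 0.601185   -0.19880225] [ 312  289   46   36 1319]
```

View pics/crop.png

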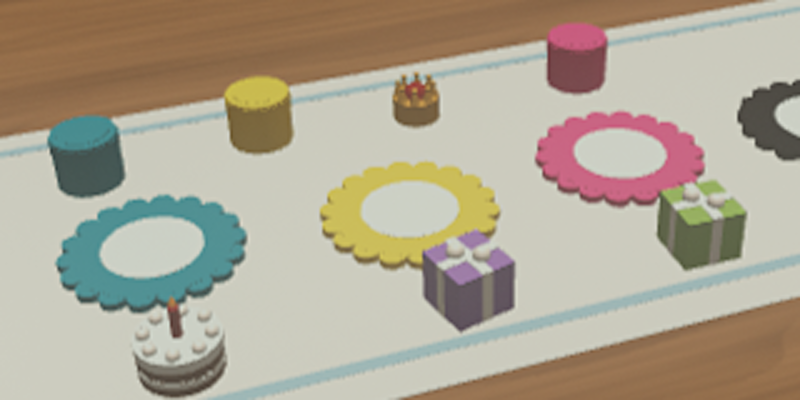

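Crop confirms the choice: small pink tin at scene (370,163), the crown with red cap at (306,180), and the cake next to the teal disc. In the scene view the masks caught only the lids, so I'll cast those onto z = 50 mm.

```bash
python3 - <<'E'
from h import *
c={n:read_camera(n) for n in("scene","side")}
T={'pink':((370,157),(274,178)),'yellow':((243,178),(261,256)),'teal':((174,193),(260,318)),'gold':((306,182),(273,216))}
for k,s in T.items():
    for n,sd,z in zip(c,s,(.05,.025) if k!='gold' else (.018,.018)):
        m,ce,st=comp(c[n]["color"],sd,k)
        ct=max(cv2.findContours(m,0,1)[0],key=len)[:,0]
        w=np.array([onplane(c[n],u,v,z)[:2] for u,v in ct],np.float32)
        (a,b),r=cv2.minEnclosingCircle(w)
        print(k,n,onplane(c[n],*ce,z)[:2].round(4),np.round((a,b,r),4))
E
```

```text
pink scene [0.4671 0.232 ] [0.4676 0.2319 0.0303]
pink side [0.4575 0.2398] [0.4517 0.2398 0.0649]
yellow scene [ 0.4644 -0.0801] [ 0.4647 -0.08    0.0315]
yellow side [ 0.4548 -0.0765] [ 0.4535 -0.0753  0.0532]
teal scene [ 0.4793 -0.234 ] [ 0.4791 -0.2337  0.0272]
teal side [ 0.4708 -0.2327] [ 0.4698 -0.2309  0.046 ]
gold scene [0.4624 0.0699] [0.457  0.0734 0.0306]
gold side [0.469  0.0628] [0.472  0.0648 0.0346]
```

Emit:
jog_arm(commands=[[[4,-1.6,0],[0,0,0]],[[8,-3.2,0],[0,0,0]],[[12,-4.8,0],[0,0,0]],[[16,-6.4,0],[0,0,0]],[[20,-8,0],[0,0,0]],[[22,-8.8,2],[0,0,0]],[[23.3,-8.8,4],[0,0,0]],[[23.3,-8.8,6],[0,0,0]],[[23.3,-8.8,6],[0,0,0]],[[23.3,-8.8,6],[0,0,0]]], grip=1, squeeze=30)

```text
clock: 1.35
tool_pos: [0.4621, 0.2329, 0.1717]
eef_rot: [-2.222, -2.221, 0.0]
contact_force: [0.4, -0.6, 0.9]
gripper_width: 0.0855
gripper_force: 0.0
```

```bash
cat >> h.py <<'E'
def wcam(name):
    o=get_obs(); c=read_camera("wrist"); cv2.imwrite(f"pics/{name}.png",c["color"])
    M=np.eye(4);M[:3,:3]=rot(o["eef_rot"]);M[:3,3]=o["tool_pos"]
    c["T"]=M@np.array(c["hand_eye"]); return c
def wplane(c,u,v,z):
    K=c["mtx"];x=(u-K[0,2])/K[0,0];y=(v-K[1,2])/K[1,1];t=np.hypot(x,y)
    d=c["T"][:3,:3]@np.array([x*np.sinc(t/np.pi),y*np.sinc(t/np.pi),np.cos(t)]) 
    p=c["T"][:3,3];return p+d*(z-p[2])/d[2]
def circ(c,m,z):
    ct=max(cv2.findContours(m,0,1)[0],key=len)[:,0]
    w=np.array([wplane(c,u,v,z)[:2] for u,v in ct],np.float32)
    (a,b),r=cv2.minEnclosingCircle(w); return np.round((a,b,r),4),w.mean(0).round(4)
E
python3 - <<'E'
from h import *
o=get_obs();print(o["clock"],o["tool_pos"],o["eef_rot"])
wcam("w1")
E
```

```text
1.35 [0.46212919 0.2329349  0.17169423] [-2.22154297e+00 -2.22125114e+00  3.31708684e-04]
```

View pics/w1.png

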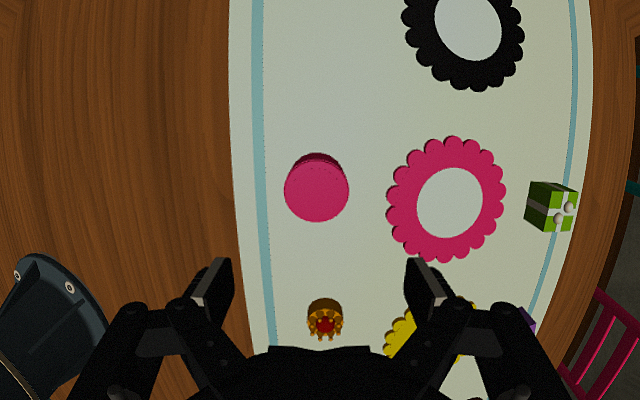

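Picture w1: pink lid at about (317,190) left of centre line, pink disc circle at (449,203), crown at (325,318), green gift (550,207) clear of the disc.

```bash
cat >> h.py <<'E'
def lid(c,seed,kind):
    """lid centre on z=0.05 plane: bright part of tin mask, ellipse centre"""
    m,ce,st=comp(c["color"],seed,kind)
    v=cv2.cvtColor(c["color"],cv2.COLOR_BGR2HSV)[:,:,2]
    t,_=cv2.threshold(v[m>0],0,255,cv2.THRESH_OTSU)
    b=cv2.morphologyEx(((m>0)&(v>t)).astype(np.uint8),cv2.MORPH_OPEN,np.ones((3,3)))
    return circ(c,b,.05),st,t
E
python3 - <<'E'
from h import *
c=wcam("w1b")
print(lid(c,(317,195),'pink'))
print(circ(c,comp(c["color"],(449,203),'white')[0],.008))
E
```

```text
((array([0.4602, 0.2369, 0.0291]), array([0.4603, 0.2375], dtype=float32)), array([ 283,  153,   65,   69, 3459], dtype=int32), 129.0)
(array([0.6086, 0.2125, 0.0411]), array([0.6081, 0.2129], dtype=float32))
```

Emit:
jog_arm(commands=[[[0.4,-0.2,3],[0,0,0]],[[0.4,-0.2,6],[0,0,0]],[[0.4,-0.2,9],[0,0,0]],[[0.4,-0.2,11],[0,0,0]],[[0.4,-0.2,13],[0,0,0]],[[0.4,-0.2,14.5],[0,0,0]],[[0.4,-0.2,15.6],[0,0,0]],[[0.4,-0.2,15.6],[0,0,0]],[[0.4,-0.2,15.6],[0,0,0]]])

```text
clock: 2.35
tool_pos: [0.4605, 0.2371, 0.016]
eef_rot: [2.221, 2.221, 0.001]
contact_force: [0.2, 0.0, 1.0]
gripper_width: 0.0851
gripper_force: 0.0
```

Emit:
jog_arm(commands=[[[0,0,0],[0,0,0]],[[0,0,0],[0,0,0]],[[0,0,0],[0,0,0]],[[0,0,0],[0,0,0]],[[0,0,0],[0,0,0]],[[0,0,0],[0,0,0]],[[0,0,0],[0,0,0]],[[0,0,0],[0,0,0]]], grip=0.5)

```text
clock: 3.15
tool_pos: [0.4604, 0.2372, 0.0161]
eef_rot: [2.221, 2.221, 0.002]
contact_force: [-0.6, -0.8, 5.3]
gripper_width: 0.0571
gripper_force: 31.0
```

Emit:
jog_arm(commands=[[[0,0,-2],[0,0,0]],[[0,0,-4],[0,0,0]],[[0,0,-6],[0,0,0]],[[-0.4,2.5,-6],[0,0,0]],[[-0.9,5.5,-6],[0,0,0]],[[-1.4,8.5,-6],[0,0,0]],[[-1.9,11.5,-6],[0,0,0]],[[-2.4,14,-6],[0,0,0]],[[-2.4,14.8,-6],[0,0,0]],[[-2.4,14.8,-6],[0,0,0]]])

```text
clock: 4.15
tool_pos: [0.6082, 0.2129, 0.0752]
eef_rot: [-2.222, -2.221, -0.0]
contact_force: [-0.6, -0.6, -1.0]
gripper_width: 0.0573
gripper_force: 32.6
```

Emit:
jog_arm(commands=[[[0,0,1],[0,0,0]],[[0,0,2],[0,0,0]],[[0,0,3],[0,0,0]],[[0,0,4],[0,0,0]],[[0,0,4.6],[0,0,0]],[[0,0,4.9],[0,0,0]],[[0,0,5.05],[0,0,0]],[[0,0,5.1],[0,0,0]],[[0,0,5.1],[0,0,0]],[[0,0,5.1],[0,0,0]]])

```text
clock: 5.15
tool_pos: [0.6082, 0.2131, 0.0246]
eef_rot: [2.221, 2.221, 0.001]
contact_force: [-0.1, -0.5, -1.8]
gripper_width: 0.0573
gripper_force: 32.6
```

Emit:
jog_arm(commands=[[[0,0,0.05],[0,0,0]],[[0,0,0.1],[0,0,0]],[[0,0,0.1],[0,0,0]],[[0,0,0.1],[0,0,0]]])

```text
clock: 5.55
tool_pos: [0.6082, 0.2131, 0.0242]
eef_rot: [2.221, 2.221, 0.001]
contact_force: [-3.6, -1.4, 7.6]
gripper_width: 0.0578
gripper_force: 33.6
```

Contact. Release and rise.

Emit:
jog_arm(commands=[[[0,0,0],[0,0,0]],[[0,0,0],[0,0,0]],[[0,0,0],[0,0,0]],[[0,0,0],[0,0,0]],[[0,0,0],[0,0,0]],[[0,0,0],[0,0,0]]], grip=1)

```text
clock: 6.15
tool_pos: [0.608, 0.213, 0.0232]
eef_rot: [-2.221, -2.222, 0.0]
contact_force: [-1.3, 0.3, -0.3]
gripper_width: 0.0851
gripper_force: 0.0
```

Emit:
jog_arm(commands=[[[0,0,-2],[0,0,0]],[[0,0,-5],[0,0,0]],[[0,0,-9],[0,0,0]],[[-3,-2,-13],[0,0,0]],[[-7,-4,-14.5],[0,0,0]],[[-11,-7,-14.5],[0,0,0]],[[-15,-9,-14.5],[0,0,0]],[[-19,-12,-14.5],[0,0,0]],[[-23,-15,-14.5],[0,0,0]],[[-26,-15,-14.5],[0,0,0]]])

```text
clock: 7.15
tool_pos: [0.4548, -0.0483, 0.1683]
eef_rot: [-2.221, -2.22, 0.002]
contact_force: [1.5, -0.4, 1.0]
gripper_width: 0.0852
gripper_force: 0.0
```

Emit:
jog_arm(commands=[[[-2,0,0],[0,0,0]],[[-3,0,0],[0,0,0]],[[-3,0,0],[0,0,0]],[[-3,0,0],[0,0,0]]])

```text
clock: 7.55
tool_pos: [0.458, -0.0764, 0.1682]
eef_rot: [-2.221, -2.221, 0.0]
contact_force: [0.1, 0.6, 0.7]
gripper_width: 0.0856
gripper_force: 0.0
```

```bash
python3 - <<'E'
from h import *
c=wcam("w2")
o=get_obs();print(o["clock"],o["tool_pos"])
cv2.imwrite("pics/w2.png",c["color"])
E
```

```text
7.6 [ 0.45800566 -0.07615937  0.1681846 ]
```

View pics/w2.png

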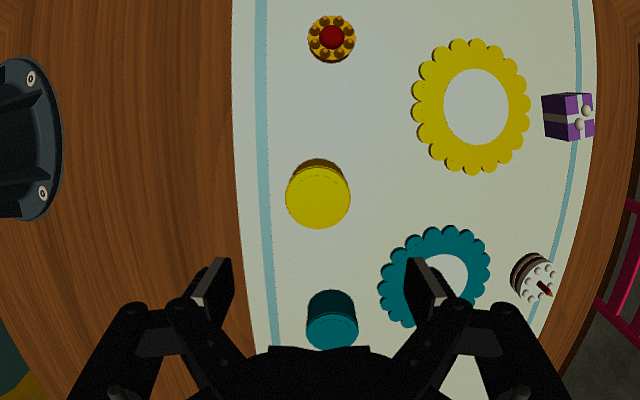

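Picture w2: yellow lid at (318,197), yellow circle at (476,106), crown at (331,38), cake (535,277) beyond the teal disc.

```bash
python3 - <<'E'
from h import *
c=wcam("w2b")
print(lid(c,(317,200),'yellow'))
print(circ(c,comp(c["color"],(476,106),'white')[0],.008))
print(get_obs()["tool_pos"])
E
```

```text
((array([ 0.4572, -0.0779,  0.0292]), array([ 0.4572, -0.0774], dtype=float32)), array([ 285,  159,   66,   71, 3430], dtype=int32), 128.0)
(array([0.625 , 0.0114, 0.0409]), array([0.6241, 0.0114], dtype=float32))
[ 0.45802146 -0.07608291  0.16819028]
```

Emit:
jog_arm(commands=[[[-0.2,-0.1,3],[0,0,0]],[[-0.2,-0.1,6],[0,0,0]],[[-0.2,-0.1,9],[0,0,0]],[[-0.2,-0.1,11],[0,0,0]],[[-0.2,-0.1,13],[0,0,0]],[[-0.2,-0.1,14.5],[0,0,0]],[[-0.2,-0.1,15.2],[0,0,0]],[[-0.2,-0.1,15.2],[0,0,0]],[[-0.2,-0.1,15.2],[0,0,0]]])

```text
clock: 8.55
tool_pos: [0.4573, -0.0788, 0.0168]
eef_rot: [2.221, 2.222, 0.0]
contact_force: [-0.0, 0.4, 0.8]
gripper_width: 0.0857
gripper_force: 0.0
```

Emit:
jog_arm(commands=[[[0,0,0],[0,0,0]],[[0,0,0],[0,0,0]],[[0,0,0],[0,0,0]],[[0,0,0],[0,0,0]],[[0,0,0],[0,0,0]],[[0,0,0],[0,0,0]],[[0,0,0],[0,0,0]],[[0,0,0],[0,0,0]]], grip=0.5)

```text
clock: 9.35
tool_pos: [0.4573, -0.079, 0.017]
eef_rot: [2.221, 2.221, 0.001]
contact_force: [-1.1, 0.9, 6.5]
gripper_width: 0.0573
gripper_force: 30.7
```

Emit:
jog_arm(commands=[[[0,0,-2],[0,0,0]],[[0,0,-4],[0,0,0]],[[0,0,-6],[0,0,0]],[[1.8,3.4,-6],[0,0,0]],[[3.6,6.8,-6],[0,0,0]],[[5.4,10.2,-6],[0,0,0]],[[7.2,13.6,-6],[0,0,0]],[[8.9,16.2,-6],[0,0,0]],[[8.9,16.8,-6],[0,0,0]],[[8.9,16.8,-6],[0,0,0]]])

```text
clock: 10.35
tool_pos: [0.6251, 0.0102, 0.076]
eef_rot: [-2.221, -2.222, 0.0]
contact_force: [0.1, 0.4, -2.0]
gripper_width: 0.0571
gripper_force: 33.5
```

Emit:
jog_arm(commands=[[[0,0,1],[0,0,0]],[[0,0,2],[0,0,0]],[[0,0,3],[0,0,0]],[[0,0,4],[0,0,0]],[[0,0,4.6],[0,0,0]],[[0,0,4.9],[0,0,0]],[[0,0,5.05],[0,0,0]],[[0,0,5.1],[0,0,0]],[[0,0,5.1],[0,0,0]],[[0,0,5.1],[0,0,0]]])

```text
clock: 11.35
tool_pos: [0.6252, 0.01, 0.0256]
eef_rot: [2.221, 2.221, 0.001]
contact_force: [0.5, 0.2, -0.7]
gripper_width: 0.0572
gripper_force: 33.5
```

Emit:
jog_arm(commands=[[[0,0,0.05],[0,0,0]],[[0,0,0.1],[0,0,0]],[[0,0,0.1],[0,0,0]],[[0,0,0.1],[0,0,0]]])

```text
clock: 11.75
tool_pos: [0.6252, 0.01, 0.0251]
eef_rot: [2.221, 2.221, 0.001]
contact_force: [-2.4, 0.8, 5.6]
gripper_width: 0.0573
gripper_force: 34.3
```

Emit:
jog_arm(commands=[[[0,0,0],[0,0,0]],[[0,0,0],[0,0,0]],[[0,0,0],[0,0,0]],[[0,0,0],[0,0,0]],[[0,0,0],[0,0,0]],[[0,0,0],[0,0,0]]], grip=1)

```text
clock: 12.35
tool_pos: [0.625, 0.01, 0.0243]
eef_rot: [-2.221, -2.221, -0.0]
contact_force: [0.1, -0.5, -0.2]
gripper_width: 0.0855
gripper_force: 0.0
```

Emit:
jog_arm(commands=[[[0,0,-2],[0,0,0]],[[0,0,-5],[0,0,0]],[[0,0,-9],[0,0,0]],[[-3,-2,-13],[0,0,0]],[[-7,-4,-14.5],[0,0,0]],[[-11,-6,-14.5],[0,0,0]],[[-15,-8,-14.5],[0,0,0]],[[-19,-11,-14.5],[0,0,0]],[[-22,-14,-14.5],[0,0,0]],[[-24.3,-15.5,-14.5],[0,0,0]]])

```text
clock: 13.35
tool_pos: [0.4678, -0.2345, 0.1694]
eef_rot: [-2.223, -2.22, 0.0]
contact_force: [1.4, -0.7, 0.7]
gripper_width: 0.0857
gripper_force: 0.0
```

Emit:
jog_arm(commands=[[[0,0,0],[0,0,0]],[[0,0,0],[0,0,0]],[[0,0,0],[0,0,0]]])

```text
clock: 13.65
tool_pos: [0.4704, -0.2324, 0.1693]
eef_rot: [2.221, 2.222, 0.0]
contact_force: [0.2, -0.5, -0.2]
gripper_width: 0.0853
gripper_force: 0.0
```

```bash
python3 - <<'E'
from h import *
c=wcam("w3")
# expected lid pixel is the same as before (~318,197); nearest teal there
print(lid(c,(317,197),'teal'))
m,ce,st=comp(c["color"],(450,165),'white'); print(st,circ(c,m,.008))
print(get_obs()["tool_pos"])
E
```

```text
((array([ 0.4729, -0.2339,  0.0287]), array([ 0.473 , -0.2336], dtype=float32)), array([ 289,  164,   65,   64, 3290], dtype=int32), 81.0)
[ 409  116   70   76 4203] (array([ 0.603 , -0.198 ,  0.0411]), array([ 0.6021, -0.1976], dtype=float32))
[ 0.47050021 -0.23225642  0.16926162]
```

View pics/w3.png

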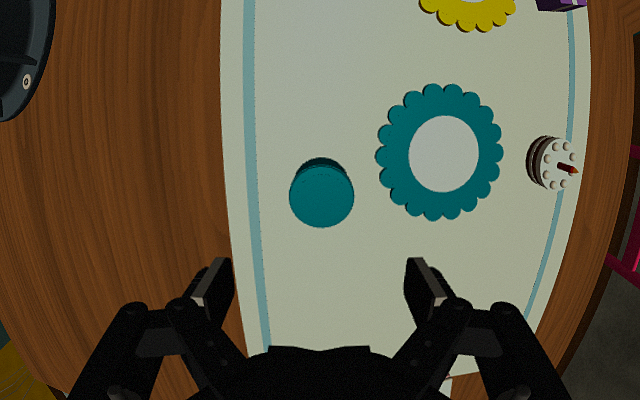

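Picture w3: teal lid at (322,197), teal circle (444,153), cake (552,162) well clear of the fingers' span.

Emit:
jog_arm(commands=[[[-0.15,0.25,3],[0,0,0]],[[-0.15,0.25,6],[0,0,0]],[[-0.15,0.25,9],[0,0,0]],[[-0.15,0.25,11],[0,0,0]],[[-0.15,0.25,13],[0,0,0]],[[-0.15,0.25,14.5],[0,0,0]],[[-0.15,0.25,15.3],[0,0,0]],[[-0.15,0.25,15.3],[0,0,0]],[[-0.15,0.25,15.3],[0,0,0]]])

```text
clock: 14.6
tool_pos: [0.473, -0.2343, 0.0168]
eef_rot: [2.22, 2.222, 0.0]
contact_force: [-0.0, -1.0, 0.8]
gripper_width: 0.0854
gripper_force: 0.0
```

Emit:
jog_arm(commands=[[[0,0,0],[0,0,0]],[[0,0,0],[0,0,0]],[[0,0,0],[0,0,0]],[[0,0,0],[0,0,0]],[[0,0,0],[0,0,0]],[[0,0,0],[0,0,0]],[[0,0,0],[0,0,0]],[[0,0,0],[0,0,0]]], grip=0.5)

```text
clock: 15.4
tool_pos: [0.4728, -0.2346, 0.0171]
eef_rot: [2.221, 2.221, 0.0]
contact_force: [-0.5, 0.5, 5.5]
gripper_width: 0.0573
gripper_force: 31.2
```

Emit:
jog_arm(commands=[[[0,0,-2],[0,0,0]],[[0,0,-4],[0,0,0]],[[0,0,-6],[0,0,0]],[[0.8,3,-6],[0,0,0]],[[1.6,6,-6],[0,0,0]],[[2.4,9,-6],[0,0,0]],[[3.2,11,-6],[0,0,0]],[[3.6,12.5,-6],[0,0,0]],[[3.6,13,-6],[0,0,0]],[[3.6,13,-6],[0,0,0]]])

```text
clock: 16.4
tool_pos: [0.6025, -0.1985, 0.0763]
eef_rot: [2.221, 2.222, -0.0]
contact_force: [-0.7, -0.2, -0.2]
gripper_width: 0.0574
gripper_force: 32.8
```

Emit:
jog_arm(commands=[[[0,0,1],[0,0,0]],[[0,0,2],[0,0,0]],[[0,0,3],[0,0,0]],[[0,0,4],[0,0,0]],[[0,0,4.6],[0,0,0]],[[0,0,4.9],[0,0,0]],[[0,0,5.05],[0,0,0]],[[0,0,5.15],[0,0,0]],[[0,0,5.15],[0,0,0]],[[0,0,5.15],[0,0,0]]])

```text
clock: 17.4
tool_pos: [0.6027, -0.1985, 0.0252]
eef_rot: [2.221, 2.221, 0.0]
contact_force: [-0.5, 1.0, 1.8]
gripper_width: 0.0573
gripper_force: 32.9
```

Emit:
jog_arm(commands=[[[0,0,0.05],[0,0,0]],[[0,0,0.05],[0,0,0]],[[0,0,0.05],[0,0,0]]])

```text
clock: 17.7
tool_pos: [0.6027, -0.1986, 0.0251]
eef_rot: [2.221, 2.221, 0.0]
contact_force: [-3.5, 1.1, 6.9]
gripper_width: 0.0573
gripper_force: 33.6
```

Emit:
jog_arm(commands=[[[0,0,0],[0,0,0]],[[0,0,0],[0,0,0]],[[0,0,0],[0,0,0]],[[0,0,0],[0,0,0]],[[0,0,0],[0,0,0]],[[0,0,0],[0,0,0]]], grip=1)

```text
clock: 18.3
tool_pos: [0.6025, -0.1985, 0.0243]
eef_rot: [-2.221, -2.221, 0.0]
contact_force: [-1.4, -0.2, 0.2]
gripper_width: 0.0853
gripper_force: 0.0
```

Emit:
jog_arm(commands=[[[0,0,-2],[0,0,0]],[[0,0,-5],[0,0,0]],[[0,0,-9],[0,0,0]],[[0,0,-13],[0,0,0]],[[0,0,-14.5],[0,0,0]],[[0,0,-14.5],[0,0,0]],[[0,0,-14.5],[0,0,0]]])

```text
clock: 19.0
tool_pos: [0.6019, -0.1982, 0.168]
eef_rot: [-2.22, -2.22, 0.001]
contact_force: [0.1, 0.3, -1.6]
gripper_width: 0.0855
gripper_force: 0.0
```

```bash
python3 - <<'E'
from h import *
c=wcam("w4")
print(lid(c,(317,197),'teal'),get_obs()["tool_pos"])
E
```

```text
((array([ 0.6029, -0.1872,  0.0643]), array([ 0.6032, -0.1839], dtype=float32)), array([  248,   111,   145,   140, 13268], dtype=int32), 73.0) [ 0.60171487 -0.19815523  0.16742343]
```

View pics/w4.png

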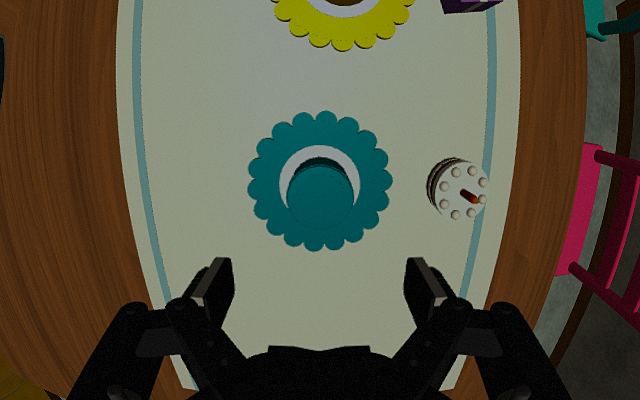

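Picture w4: teal tin inside its white circle (lid about 320,195, ring visible above), cake untouched (458,188). Now look at the crown from straight above.

Emit:
jog_arm(commands=[[[4,-2.5,0],[0,0,0]],[[8,-5,0],[0,0,0]],[[12,-8,0],[0,0,0]],[[15,-10.5,0],[0,0,0]],[[18,-13,0],[0,0,0]],[[18.6,-13.7,0],[0,0,0]],[[18.6,-13.7,0],[0,0,0]],[[18.6,-13.7,0],[0,0,0]]])

```text
clock: 19.85
tool_pos: [0.466, -0.013, 0.1688]
eef_rot: [-2.221, -2.221, 0.0]
contact_force: [-1.1, -0.1, -0.7]
gripper_width: 0.0854
gripper_force: 0.0
```

```bash
python3 - <<'E'
from h import *
c=wcam("w5")
m,ce,st=comp(c["color"],(318,106),'gold'); print(st,ce)
m=cv2.morphologyEx(m,cv2.MORPH_CLOSE,np.ones((5,5)))
for z in(.012,.024,.035): print(z,circ(c,m,z))
i=c["color"].astype(int); h=cv2.cvtColor(c["color"],cv2.COLOR_BGR2HSV)
red=((h[...,0]<6)|(h[...,0]>174))&(h[...,1]>170)&(h[...,2]>60)&(m>0)
if red.sum(): print("red",np.argwhere(red).mean(0)[::-1],wplane(c,*np.argwhere(red).mean(0)[::-1],.033))
print(get_obs()["tool_pos"])
u,v=ce.astype(int);k=c["color"][max(v-60,0):v+60,u-80:u+80];cv2.imwrite("pics/w5c.png",cv2.resize(k,None,fx=4,fy=4))
E
```

```text
[ 299   81   48   47 1702] [322.44359577 104.0440658 ]
0.012 (array([0.4699, 0.0677, 0.0227]), array([0.4699, 0.0678], dtype=float32))
0.024 (array([0.4698, 0.0676, 0.0218]), array([0.4697, 0.0677], dtype=float32))
0.035 (array([0.4697, 0.0675, 0.021 ]), array([0.4696, 0.0676], dtype=float32))
red [322.42538976 103.86414254] [0.46977968 0.0676723  0.033     ]
[ 0.46618093 -0.01321811  0.16888736]
```

View pics/w5c.png

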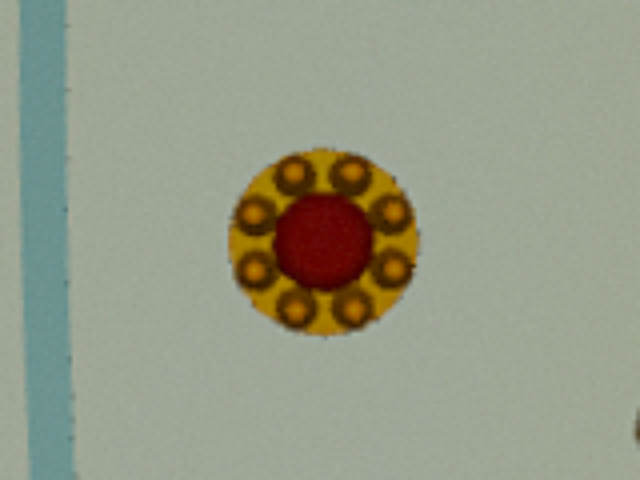

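Crop shows the crown seen square from above, upright, at pixel (322,104) → (0.470, 0.068).

Emit:
jog_arm(commands=[[[4,0.2,1],[0,0,0]],[[8.1,0.4,2],[0,0,0]],[[8.1,0.4,5],[0,0,0]],[[8.1,0.4,8],[0,0,0]],[[8.1,0.4,11],[0,0,0]],[[8.1,0.4,13.5],[0,0,0]],[[8.1,0.4,15.5],[0,0,0]],[[8.1,0.4,16.6],[0,0,0]],[[8.1,0.4,16.6],[0,0,0]],[[8.1,0.4,16.6],[0,0,0]]])

```text
clock: 20.9
tool_pos: [0.4701, 0.0683, 0.0036]
eef_rot: [2.222, 2.221, 0.0]
contact_force: [-0.5, 0.6, 1.0]
gripper_width: 0.0855
gripper_force: 0.0
```

Emit:
jog_arm(commands=[[[0,0,0],[0,0,0]],[[0,0,0],[0,0,0]],[[0,0,0],[0,0,0]],[[0,0,0],[0,0,0]],[[0,0,0],[0,0,0]],[[0,0,0],[0,0,0]],[[0,0,0],[0,0,0]],[[0,0,0],[0,0,0]],[[0,0,0],[0,0,0]]], grip=0.3, squeeze=25)

```text
clock: 21.8
tool_pos: [0.4699, 0.0686, 0.004]
eef_rot: [2.221, 2.221, 0.001]
contact_force: [-1.9, -0.4, 6.1]
gripper_width: 0.043
gripper_force: 24.5
```

Emit:
jog_arm(commands=[[[0,0,-1],[0,0,0]],[[0,0,-3],[0,0,0]],[[0,0,-6],[0,0,0]],[[0,0,-10],[0,0,0]],[[0,0,-14],[0,0,0]],[[0,0,-16],[0,0,0]],[[0,0,-16],[0,0,0]],[[0,0,-16],[0,0,0]]])

```text
clock: 22.6
tool_pos: [0.4692, 0.0685, 0.1633]
eef_rot: [2.221, 2.221, 0.0]
contact_force: [0.6, 0.2, -0.9]
gripper_width: 0.0431
gripper_force: 25.9
```

Emit:
jog_arm(commands=[[[-4,1.5,0],[0,0,0]],[[-8,3,0],[0,0,0]],[[-12,4.5,0],[0,0,0]],[[-16,6,0],[0,0,0]],[[-20,7.5,0],[0,0,0]],[[-24,9,0],[0,0,0]],[[-28,10.5,0],[0,0,0]],[[-32,12,0],[0,0,0]],[[-34.5,13.3,0],[0,0,0]],[[-34.5,13.3,0],[0,0,0]]])

```text
clock: 23.6
tool_pos: [0.6024, -0.2792, 0.1607]
eef_rot: [-2.223, -2.217, 0.001]
contact_force: [0.0, 0.8, -0.3]
gripper_width: 0.0429
gripper_force: 25.9
```

Emit:
jog_arm(commands=[[[0,0,0],[0,0,0]],[[0,0,0],[0,0,0]],[[0,0,0],[0,0,0]]])

```text
clock: 23.9
tool_pos: [0.6022, -0.2754, 0.163]
eef_rot: [-2.22, -2.222, 0.0]
contact_force: [0.0, -0.6, -0.8]
gripper_width: 0.043
gripper_force: 25.9
```

```bash
python3 - <<'E'
from h import *
c=wcam("w6")
u,v=318,106
for du,dv in ((0,0),):
    m,ce,st=comp(c["color"],(u,v),'teal'); print(st,ce,circ(c,m,.058))
print(get_obs()["tool_pos"])
cv2.imwrite("pics/w6c.png",cv2.resize(c["color"][20:380,160:600],None,fx=1.5,fy=1.5))
E
```

```text
[ 283   72   73   72 4157] [319.28337744 107.15924946] (array([ 0.6032, -0.1976,  0.0293]), array([ 0.603 , -0.1976], dtype=float32))
[ 0.60232298 -0.27556271  0.16324435]
```

View pics/w6c.png

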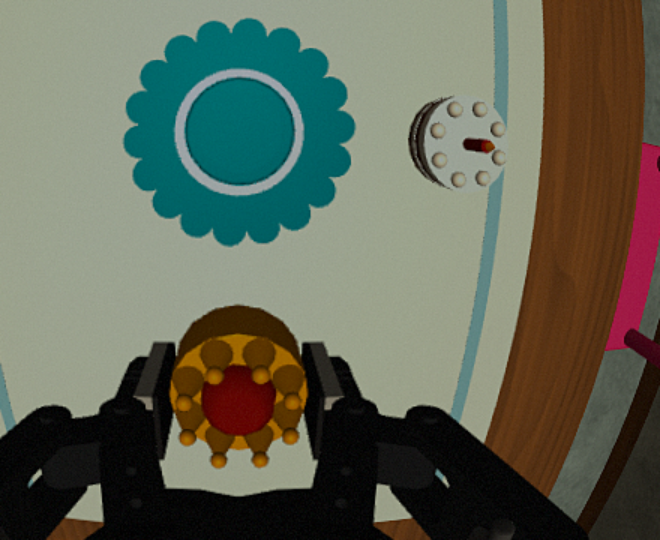

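The lid sits centred in the ring and the crown is held upright. Moving over and lowering.

Emit:
jog_arm(commands=[[[3,0,0],[0,0,0]],[[6,0.05,0],[0,0,0]],[[7.9,0.1,0],[0,0,0]],[[7.9,0.1,2],[0,0,0]],[[7.9,0.1,4.5],[0,0,0]],[[7.9,0.1,7],[0,0,0]],[[7.9,0.1,8.8],[0,0,0]],[[7.9,0.1,9.6],[0,0,0]],[[7.9,0.1,9.6],[0,0,0]],[[7.9,0.1,9.6],[0,0,0]]])

```text
clock: 24.95
tool_pos: [0.604, -0.1976, 0.0682]
eef_rot: [2.22, 2.221, 0.001]
contact_force: [-0.3, -0.0, 0.3]
gripper_width: 0.0432
gripper_force: 25.9
```

Emit:
jog_arm(commands=[[[0.1,-0.1,0.2],[0,0,0]],[[0.1,-0.1,0.35],[0,0,0]],[[0.1,-0.1,0.45],[0,0,0]],[[0.1,-0.1,0.5],[0,0,0]],[[0.1,-0.1,0.55],[0,0,0]],[[0.1,-0.1,0.55],[0,0,0]],[[0.1,-0.1,0.55],[0,0,0]]])

```text
clock: 25.65
tool_pos: [0.6026, -0.1965, 0.0621]
eef_rot: [2.221, 2.221, 0.0]
contact_force: [-1.6, 0.1, 3.7]
gripper_width: 0.043
gripper_force: 26.2
```

Touching (3.7 N). Release, rise, and look.

Emit:
jog_arm(commands=[[[0,0,0],[0,0,0]],[[0,0,0],[0,0,0]],[[0,0,0],[0,0,0]],[[0,0,0],[0,0,0]],[[0,0,0],[0,0,0]],[[0,0,0],[0,0,0]],[[0,0,0],[0,0,0]]], grip=1)

```text
clock: 26.35
tool_pos: [0.6025, -0.1965, 0.0618]
eef_rot: [2.221, 2.221, 0.0]
contact_force: [-0.9, 0.2, -0.3]
gripper_width: 0.0855
gripper_force: 0.0
```

Emit:
jog_arm(commands=[[[0,0,-1],[0,0,0]],[[0,0,-3],[0,0,0]],[[0,0,-6],[0,0,0]],[[0,0,-10],[0,0,0]],[[-3,0,-12],[0,0,0]],[[-6,0,-12],[0,0,0]],[[-7.9,0,-12],[0,0,0]],[[-7.9,0,-12],[0,0,0]],[[-7.9,0,-12],[0,0,0]]])

```text
clock: 27.25
tool_pos: [0.6022, -0.2751, 0.1812]
eef_rot: [-2.221, -2.22, 0.0]
contact_force: [0.1, 0.3, -0.0]
gripper_width: 0.0855
gripper_force: 0.0
```

```bash
python3 - <<'E'
from h import *
c=wcam("w7")
m,ce,st=comp(c["color"],(318,106),'gold'); m=cv2.morphologyEx(m,cv2.MORPH_CLOSE,np.ones((5,5)));print(st,circ(c,m,.082))
m,ce,st=comp(c["color"],(318,106),'teal'); print(st,circ(c,m,.058))
s=read_camera("scene")["color"]
a=cv2.resize(c["color"][30:210,210:450],(480,360)); b=cv2.resize(s[140:320,140:460],(640,360))
cv2.imwrite("pics/f.png",cv2.resize(np.hstack([a,b]),(800,257)))
E
```

```text
[ 292   80   56   56 2390] (array([ 0.6028, -0.1976,  0.0218]), array([ 0.603 , -0.1974], dtype=float32))
[ 285   74   69   67 1133] (array([ 0.6031, -0.1975,  0.0292]), array([ 0.6032, -0.1974], dtype=float32))
```

View pics/f.png

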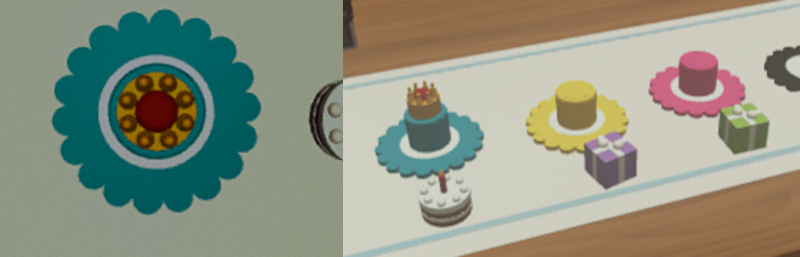

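The left panel shows the crown centred on the teal lid within 0.5 mm. The right panel shows all three tins upright in their circles, with the cake and gifts undisturbed.

```bash
python3 -c "
from workcell import *
print(sign_off())"
```

```text
the job is handed in; nothing more can be done
None
```

The job is handed in: each tin stands upright in the circle of its own-colour disc, the crown is centred on the teal (birthday) tin's lid, and the cake and gifts were left where they were; it took about 27 s of the 99 s.

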